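# Shut the ball-model jig, pin it and hold it pinched

## Robot

A 6-joint arm with a two-finger parallel gripper is mounted at the origin on the work surface. World frame = base frame: x ahead of the robot, y to its left, z up, the work surface at z = 0. Lengths are in m, angles in rad, forces in N, time in s.
With the tool pointing down it reaches from about 0.3 to 0.875 m from the base axis. Payload 6.4 kg.
Tool frame: the origin (TCP) lies between the finger pads; the fingertips stand 14 mm ahead of it and the grasp point (between the pads) lies 5 mm behind it (arm.tcp_to_tips is the z of the fingertips in the tool frame, in m); z points along the fingers, y is the line along which they close (so a half turn about z gives the same grasp; the last joint's range is limited). The gripper opens to 88 mm and grips with 3 to 60 N. Pads are 18 mm wide; open, the fingers measure 123 mm over their backs; the gripper's body (75 mm by 187 mm) begins 45 mm behind the grasp point.
Start: joints at [0.995, 0.181, 1.607, -0, 1.354, -0.206], TCP at [0.208, 0.536, 0.253] pointing down, gripper open.
Joint ranges: [-2.99, 2.99], [-0.89, 2.07], [0.3, 2.58], [-1.14, 4.28], [0, 2.63], [-3.12, 3.12]. Speed limits (rad/s): [2.57, 2.57, 3.01, 3.14, 3.14, 3.14].

## Interface

Orientations are given as a 3x3 rotation matrix whose columns are the frame's x, y, z axes.
In Python, from workcell import arm gives the robot as it stands.
- The arm moves only by the shell command python3 -m creep 'ROWS' [FORCE]. ROWS is JSON, a list that holds one entry, the list of rows, each a list of 5 numbers: the opening, from 0 (shut) to 1 (fully open), then the shift along the world's x, y, z in cm, then the turn about the world's z in units of 5 degrees (1.0 is 5 degrees). A call has 1 to 20 rows; each row shifts and turns the commanded pose from where the row before left it; what a row does not reach is not made up. A row lasts 1/12 s, in which the tool goes at most 41.7 mm and 7.16 degrees, less where a joint would pass 70% of its speed; a pose out of reach is approached as far as the arm can. A call is refused whole if a number of a shift passes 4.17 or a number of a turn 1, either way. A call with a gripper value outside its range is refused whole. The fingers move at their own pace and stop on an object; FORCE is the grip in N (left out, the last holds). Time passes only in rows, so rows that do not move let the fingers close. It gives the time, the measured TCP pose, the force, the opening and the grip force at its end, in the units of the state.
- arm.observe(): the state, without advancing time (a new reading comes with each control period).
- arm.get_image(name): name is "side" or "top" or "wrist"; returns a dict with "img" (420x560x3 uint8, red, green, blue), "K" (3x3 intrinsics, pixels), "xyz" and "rotation" of the camera in the world. Camera axes: x right, y up, looking along -z (the intrinsics and any distortion apply to the point x, -y, -z); pixel columns grow to the right and rows downward; lengths in m; the calibration is good to about 2 mm. A picture is of the moment at which its call begins. There is no depth.
- arm.job_done(): hands the job in; it is judged then, once.
Trained networks look in the newest picture that a camera, given by its name, has taken for a name from the list of things; names that differ only in an ending like _2 or _b are one class to them, and where a whole thing is asked for, a point or a joint stands for the part that bears it (a point fixed in the world has none). Each returns a list of dicts, best first, with "score" (0 to 1); they miss things now and then, are a little off and sometimes report something else, mostly with a low value. They report only what shows in the picture. A call takes as long as a camera call. They do not tell look-alikes from the thing itself.
- arm.look_for(camera, query): "box" ([centre column, centre row, width, height] as shares, 0 to 1, of the picture: columns of its width, rows of its height, round what is visible of it).
- arm.mark_of(camera, query): "xy" ([column, row] as shares, 0 to 1, of the picture: columns of its width, rows of its height: a listed point, or the origin of a listed thing).
The state is a dict: "time": time; "qpos": joint angles; "qd": joint speeds; "tau": joint torques, N m; "ee_pos": TCP position; "orientation": TCP orientation; "ft_force": force on the tool from outside, world axes, zero at the start; "wrist_torque": the same for the moment, N m; "opening": finger opening in m; "grasp_force": force on a finger pad.
Only numpy, scipy, OpenCV 4.12 (cv2) and the standard library are available. Lean on these libraries where they do the work, as an engineer would, in place of code of your own. Each camera call takes 0.05 s, during which the arm holds its last target. There are 200 camera calls.

## Task

Swing the orange half of the jig shut against the grey half so the two half-balls meet, then take the red-headed pin from its wooden block and push it down through both aligned holes until its red head sits on the upper lug. Then let go of the pin, pinch the grey and orange flat arms (between the ball and the pin) firmly together across the seam, with the fingers well down over the arms' outer sides, and finish like that: still squeezing, not letting go. Leave the pupils' models where they stand.

Things in the scene. Friction and masses are not known exactly. Their poses are not given: they have to be found in the camera images.
- jig: Clamshell jig on a plywood plate 205 x 116 x 10 mm, fixed to the bench. Origin: centre of the plate's underside. x runs along the seam (plane y = 0) from the vertical hinge (x = -80 mm) to the pin lugs (x = +85 mm), z up. Shut: grey half at y < 0, orange half at y > 0. Ball diameter 56 mm, centre x = -15 mm, top 70 mm above the bench. Only the plate lies beside and below the arms.
- grey_arm (a point): Middle of the outer face of the grey (fixed) half's flat arm. Grey half, in jig's frame, from the hinge: cradle with half-ball (x -50 to 20 mm, to 36 mm from the seam, top 38 mm above the bench), flat arm (x 20 to 70 mm, 1 to 21 mm from the seam, 14 to 46 mm above the bench; both arms together 42 mm wide), steel lug (x 70 to 100 mm, within 14 mm of the seam, 14 to 30 mm above the bench).
- swing (a joint): Opening angle of the orange half: 0 = fully shut (a hard stop; the holes are then aligned), growing as it swings away towards the jig's +y, counter-clockwise seen from above, to 1.3 rad at most; starts at 0.5 to 1.05. The hinge is stiff: the half stays where it is left; about 1 N at the arm moves it.
- push_point (a point): Middle of the orange arm's outer flat face, 127 mm from the hinge line along the arm and 21 mm out from its seam face, 30 mm above the bench; pushing here towards the seam shuts the jig. The orange half mirrors the grey one, but its lug lies 32 to 46 mm above the bench and passes over the grey lug. This point's frame turns with the half (x from the hinge along the arm, y outwards).
- upper_hole (a point): Centre of the upper mouth of the orange lug's hole (diameter 12 mm, through), 46 mm above the bench.
- lower_hole (a point): Centre of the upper mouth of the grey lug's hole (diameter 12 mm, through), 30 mm above the bench.
- pinch_point (a point): On the seam, midway along the flat arms (x = 47 mm, y = 0 of jig), 36 mm above the bench: centre of the place to pinch, across the jig's y.
- pin: The locking pin: steel shank diameter 10 mm, 34 mm long with a tapered foot, below a red cylindrical head, diameter 20 mm, 34 mm tall; 50 g nominal. Origin: centre of its foot, z up along the pin. It starts standing loosely in the block's hole, its head resting on the block.
- pin_shoulder (a point): Centre of the red head's underside, on the pin's axis, 34 mm above its foot.
- pin_stand: Oak block 56 x 56 x 40 mm, fixed to the bench, with the hole (diameter 12 mm, vertical) in which the pin stands. Origin: centre of its underside.
- ball_model: Bystander: blue ball, diameter 56 mm, on three red legs, 94 mm tall with small flags to 120 mm. Origin: centre underneath. Its place and the pin block's may be swapped.
- box_model: Bystander: purple box model on a 95 x 74 mm card, 44 mm tall, flags to 80 mm. Origin: centre underneath.
- bowl_model: Bystander: white foam bowl model, diameter 106 mm, 44 mm tall, flags to 80 mm. Origin: centre underneath.
Mind the look-alikes: they are no part of the job. What is meant by the jig is not blue, and is the smaller of those in its own colour.

How it is judged:
By the outcome, as a careful person would: the job done as asked, in the order asked, and still so for the second after the job is handed in, while the arm keeps its last pose, push and grip.
It also fails if it takes over 69 s, if anything falls off the work surface, if the arm or the gripper's body presses on something with over 40 N, if the wrist force passes 120 N, or if a joint passes its speed limit or range.

## Working session

There is one attempt and no reset: what is moved stays moved. The work goes in short steps, Python scripts to look and compute and a shell command to move; the robot and the scene stay as the last step left them, time stands still between calls to the robot, and variables do not carry over. Pictures are saved under pics/ and viewed, at most 10 in all, crops included, and the job is handed in when it is done.

```bash
mkdir -p pics
cat > h.py <<'E'
from workcell import arm
import numpy as np, cv2
def ray(im,u,v):
    K=np.array(im["K"]); p=np.linalg.inv(K)@[u,v,1]
    d=np.array(im["rotation"])@[p[0],-p[1],-p[2]]*1.0
    if p[2]<0: d=-d
    return np.array(im["xyz"]),d
def at_z(im,u,v,z):
    o,d=ray(im,u,v); return o+d*(z-o[2])/d[2]
def proj(im,P):
    c=np.array(im["rotation"]).T@(np.array(P)-im["xyz"]); q=np.array(im["K"])@[c[0],-c[1],-c[2]]; return q[:2]/q[2]
def tri(a,b):
    (o1,d1),(o2,d2)=ray(*a),ray(*b)
    A=np.c_[d1,-d2]; s=np.linalg.lstsq(A,o2-o1,rcond=None)[0]
    p,q=o1+s[0]*d1,o2+s[1]*d2; return (p+q)/2,np.linalg.norm(p-q)
def save(im,n,crop=None,sc=1):
    i=im["img"][:,:,::-1]
    if crop: i=i[crop[1]:crop[3],crop[0]:crop[2]]
    cv2.imwrite("pics/"+n,cv2.resize(np.ascontiguousarray(i),None,fx=sc,fy=sc,interpolation=cv2.INTER_CUBIC))
def marks(cam,q,n=3):
    return [(round(r["xy"][0]*560,1),round(r["xy"][1]*420,1),round(r["score"],2)) for r in arm.mark_of(cam,q)[:n]]
E
python3 - <<'E'
from h import *
for c in ["top","side"]:
    im=arm.get_image(c); save(im,c+"0.png"); print(c,np.round(im["xyz"],3))
    for q in ["jig","push_point","upper_hole","lower_hole","grey_arm","pinch_point","pin","pin_shoulder","pin_stand","ball_model","box_model","bowl_model"]:
        m=marks(c,q); print(q,[(x,np.round(at_z(im,x[0],x[1],0),3)[:2].tolist()) for x in m])
s=arm.observe(); print(s["time"],s["ee_pos"],s["orientation"])
E
```

```text
top [0.359 0.023 1.606]
jig [((275.4, 208.6, 0.76), [0.539, 0.022]), ((398.5, 317.1, 0.73), [0.22, -0.346]), ((270.5, 119.1, 0.64), [0.817, 0.04])]
push_point [((246.9, 225.1, 0.97), [0.489, 0.108]), ((392.9, 296.7, 0.87), [0.279, -0.33])]
upper_hole [((400.8, 280.0, 0.84), [0.329, -0.354]), ((264.3, 94.0, 0.83), [0.896, 0.06]), ((232.6, 212.5, 0.59), [0.526, 0.152])]
lower_hole [((260.6, 184.0, 0.73), [0.614, 0.068]), ((265.2, 93.1, 0.57), [0.899, 0.058]), ((397.8, 277.8, 0.56), [0.335, -0.346])]
grey_arm [((277.5, 189.0, 0.81), [0.599, 0.016]), ((272.4, 98.3, 0.74), [0.883, 0.035]), ((407.1, 295.1, 0.61), [0.285, -0.373])]
pinch_point [((401.1, 299.0, 0.96), [0.273, -0.354]), ((270.2, 193.7, 0.75), [0.585, 0.039]), ((265.6, 102.9, 0.61), [0.868, 0.056])]
pin [((275.1, 208.8, 0.6), [0.539, 0.023]), ((380.1, 240.4, 0.52), [0.447, -0.294]), ((261.5, 182.9, 0.35), [0.618, 0.065])]
pin_shoulder [((382.3, 237.6, 0.57), [0.455, -0.3])]
pin_stand [((379.3, 236.6, 0.91), [0.458, -0.291])]
ball_model [((172.7, 237.1, 0.54), [0.45, 0.33])]
box_model [((189.6, 184.1, 0.65), [0.612, 0.284])]
bo
[... 706 characters left out ...]
.4, 0.59), [0.891, 0.054])]
pinch_point [((329.1, 163.9, 0.92), [0.915, 0.107]), ((280.1, 203.2, 0.77), [0.612, 0.076]), ((322.2, 328.7, 0.65), [0.311, -0.321])]
pin [((345.7, 287.5, 0.56), [0.45, -0.288])]
pin_shoulder [((349.0, 277.4, 0.67), [0.484, -0.274]), ((288.8, 205.7, 0.2), [0.62, 0.046])]
pin_stand []
ball_model [((189.4, 195.1, 0.73), [0.45, 0.33])]
box_model [((233.2, 179.3, 0.85), [0.612, 0.293]), ((381.6, 255.1, 0.31), [0.612, -0.292])]
bowl_model [((382.1, 254.3, 0.74), [0.616, -0.292])]
1.3 [0.20779929 0.53613167 0.25270362] [[-9.32394017e-01  3.61443488e-01 -5.02373169e-05]
 [ 3.61443490e-01  9.32394016e-01 -3.79146336e-05]
 [ 3.31369762e-05 -5.35093287e-05 -9.99999998e-01]]
```

Run:
```python
import cv2,numpy as np
a=cv2.imread("pics/top0.png");b=cv2.imread("pics/side0.png");print(a.shape)
```

```text
(420, 560, 3)
```

View pics/top0.png

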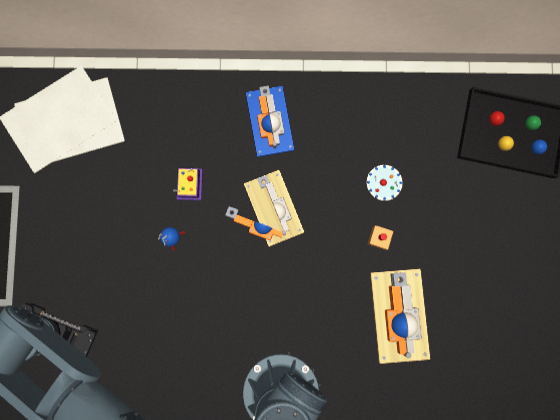

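View pics/side0.png

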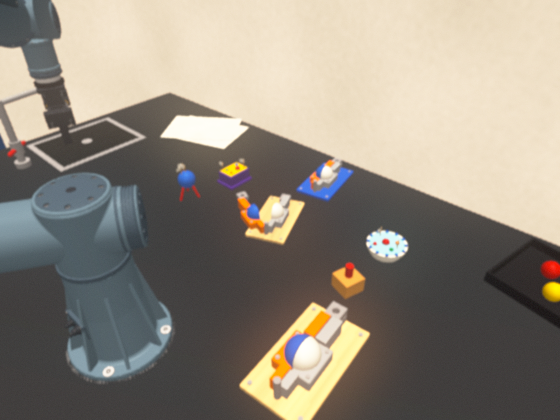

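The top view shows three jigs: plywood, open, at (275,208); blue, at (270,120); and a large plywood one at (400,317). The job's jig is not blue and is the smaller plywood one, so (275,208). The pin block is at (380,237). I'll check the choice in a crop, then fly the wrist camera over it.

Run:
```python
import cv2
a=cv2.imread("pics/top0.png")[150:260,210:410]
cv2.imwrite("pics/crop1.png",cv2.resize(a,None,fx=4,fy=4,interpolation=cv2.INTER_CUBIC))
```

```text
(no output)
```

View pics/crop1.png

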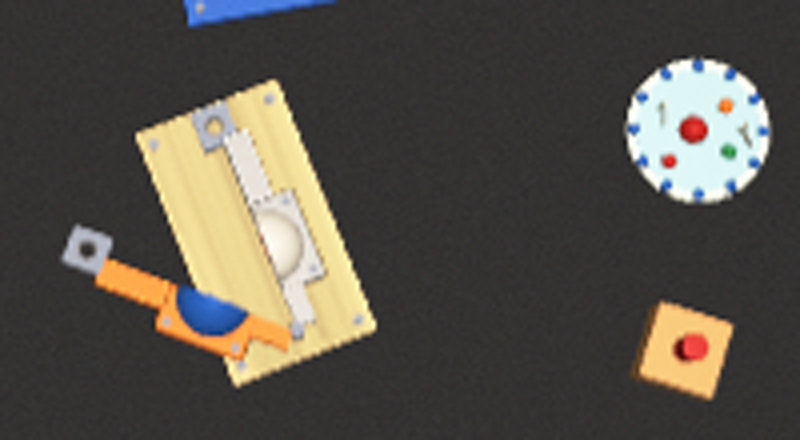

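```bash
python3 -m creep '[[[0,1.5,-3.5,0,0.9],[0,1.5,-3.5,0,0.9],[0,1.5,-3.5,0,0.9],[0,1.5,-3.5,0.5,0.9],[0,1.5,-3.5,0.5,0.9],[0,1.5,-3.5,0.5,0.9],[0,1.5,-3.5,0.5,0.9],[0,1.5,-3.5,0.5,0.9],[0,1.5,-3.5,0.5,0.9],[0,1.5,-3.5,0.5,0.6],[0,1.5,-3,0.5,0],[0,1.5,-3,0.5,0],[0,0,0,0,0],[0,0,0,0,0]]]' 10
python3 - <<'E'
from h import *
im=arm.get_image("wrist"); save(im,"w1.png"); print(np.round(im["xyz"],3))
for q,z in [("jig",0),("push_point",.03),("upper_hole",.046),("lower_hole",.03),("grey_arm",.03),("pinch_point",.036)]:
    print(q,[(x,np.round(at_z(im,x[0],x[1],z),4)[:2].tolist()) for x in marks("wrist",q)])
E
```

```text
time: 2.47
ee_pos: [0.3885, 0.1248, 0.2981]
orientation: [[-0.927, -0.376, 0.001], [-0.376, 0.927, 0.0], [-0.001, -0.0, -1.0]]
ft_force: [0.3, -0.4, -0.6]
opening: 0.0002
grasp_force: 0.0
[0.318 0.096 0.43 ]
jig [((130.6, 385.3, 0.89), [0.8056, 0.0415]), ((169.6, 243.9, 0.73), [0.5425, 0.0283])]
push_point [((242.1, 249.7, 0.55), [0.499, 0.1239])]
upper_hole []
lower_hole []
grey_arm [((146.1, 278.3, 0.7), [0.5872, 0.0182])]
pinch_point [((163.1, 285.6, 0.77), [0.5852, 0.0435])]
```

View pics/w1.png

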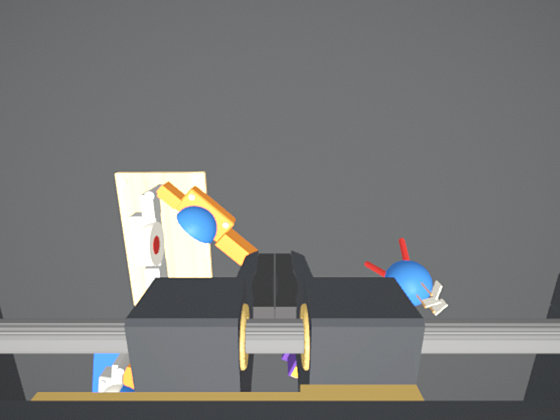

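The crop confirms the open plywood jig, seen in the wrist view at plate (165,240) with its orange half swung out at (210,220). The marks agree on an origin near (0.540, 0.025), yaw 22.4° and opening about 0.84. Next I push the half nearly shut with closed fingers, along an arc about the hinge.

```bash
python3 -m creep '[[[0,2,0.3,-1,0],[0,2,0.3,-2,0],[0,2.2,0.2,-3.2,0],[0,0,0,-3.9,0],[0,0,0,-3.9,0],[0,0,0,-3.9,0],[0,0,0,-3.9,0],[0,0,0,-3.8,0],[0,0,0,0,0]]]' 10
python3 -m creep '[[[0,1.35,-0.15,0,0],[0,1.3,-0.05,0,0],[0,1.3,-0.15,0,0],[0,1.25,-0.3,0,0],[0,1.25,-0.4,0,0],[0,1.2,-0.5,0,0],[0,1.15,-0.6,0,0],[0,1.1,-0.75,0,0],[0,0.9,-0.95,0,0],[0,0.85,-1.0,0,0],[0,0,0,0,0]]]'
python3 - <<'E'
from h import *
im=arm.get_image("wrist"); save(im,"w2.png")
im=arm.get_image("top"); save(im,"t2.png",(210,150,340,260),5)
E
```

```text
time: 3.57
ee_pos: [0.443, 0.1345, 0.0343]
orientation: [[-0.925, -0.381, -0.015], [-0.381, 0.925, -0.001], [0.014, 0.005, -1.0]]
ft_force: [-2.6, -1.1, -0.7]
opening: 0.0005
grasp_force: 0.0
time: 4.48
ee_pos: [0.5688, 0.0837, 0.043]
orientation: [[-0.926, -0.378, 0.003], [-0.378, 0.926, -0.001], [-0.003, -0.002, -1.0]]
ft_force: [0.3, -0.3, -0.5]
opening: 0.0007
grasp_force: 0.0
```

View pics/w2.png

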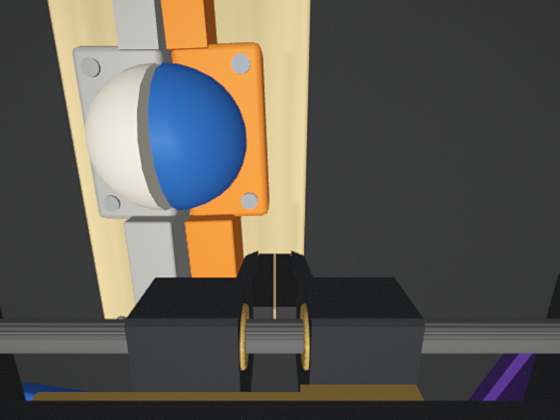

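The orange half is now nearly shut, with a seam gap of about 5 mm. I'll check the jig frame against the grey arm's corners in this view: top edge at (126,222) outer and (172,222) inner, and cradle corners.

```bash
python3 -m creep '[[[0,0,0,3.5,0],[0.5,0,0,3.5,0],[1,0,0,3,0],[1,1.7,-4.1,0,0],[1,1.5,-1.5,0,0],[1,3,1.2,0,0],[1,3,1.2,0,0],[1,0,0,0,0],[1,0,0,0,0]]]'
python3 - <<'E'
from h import *
im=arm.get_image("wrist"); save(im,"w3.png"); 
for q,z in [("jig",0),("push_point",.03),("upper_hole",.046),("lower_hole",.03),("grey_arm",.03),("pinch_point",.036)]:
    print(q,[(x,np.round(at_z(im,x[0],x[1],z),4)[:2].tolist()) for x in marks("wrist",q)])
E
```

```text
time: 5.33
ee_pos: [0.6571, 0.0569, 0.1408]
orientation: [[-0.925, -0.381, -0.002], [-0.381, 0.925, 0.0], [0.001, 0.001, -1.0]]
ft_force: [-0.5, 0.2, -0.4]
opening: 0.0518
grasp_force: 0.0
jig [((299.9, 45.8, 0.65), [0.5379, 0.0287])]
push_point [((335.1, 111.7, 0.84), [0.5726, 0.0685])]
upper_hole [((304.4, 170.6, 0.69), [0.617, 0.063])]
lower_hole [((296.7, 166.2, 0.66), [0.6182, 0.0589])]
grey_arm [((165.0, 389.2, 0.64), [0.8536, 0.0291]), ((265.8, 110.4, 0.62), [0.5903, 0.023])]
pinch_point [((297.8, 113.0, 0.78), [0.5835, 0.0442]), ((185.2, 402.4, 0.71), [0.8545, 0.0505]), ((296.5, 47.6, 0.25), [0.5463, 0.027])]
```

View pics/w3.png

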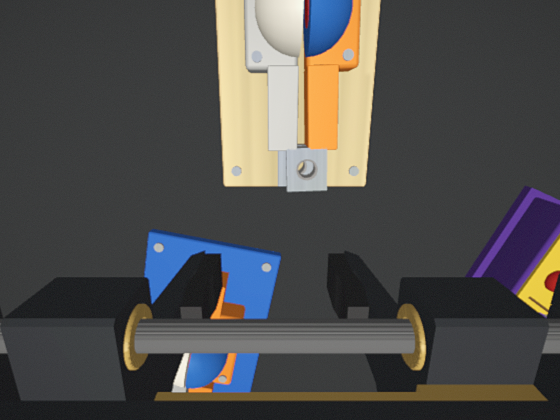

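The wrist view shows the lugs at (306,168), the grey arm at cols 268-297 and the orange arm at cols 307-338. The plate's end corners at (223,186) and (367,186) will fix the frame.

Run:
```python
from h import *
im=arm.get_image("wrist")
a,b=at_z(im,222.5,186.5,.01),at_z(im,367,186.5,.01); d=b-a
print(a,b,np.linalg.norm(d),np.degrees(np.arctan2(d[1],d[0]))-90)
m=(a+b)/2; yv=d/np.linalg.norm(d); xv=np.array([yv[1],-yv[0],0]); o=m-.1025*xv; print("origin",o)
for n,p in dict(pinch=(.047,0),hole=(.085,0)).items(): print(n,o+p[0]*xv)
for u,v in [(270,66),(268.5,150),(297,150),(307,150),(338.5,150),(339,66)]:
    P=at_z(im,u,v,.046)-o; print(u,v,np.round([P@xv*1e3,P@yv*1e3],1))
h=at_z(im,307,168,.046)-o;print("uh",h@xv,h@yv)
print(arm.observe()["ee_pos"],arm.observe()["opening"])
```

```text
[0.65910689 0.01127397 0.01      ] [0.61425275 0.12063038 0.01      ] 0.118197795807485 22.301709865581728
origin [0.54184699 0.02705509 0.01      ]
pinch [0.58533131 0.04489082 0.01      ]
hole [0.62048885 0.05931121 0.01      ]
270 66 [ 15.7 -19.5]
268.5 150 [ 68.6 -20.7]
297 150 [68.6 -1.2]
307 150 [68.6  5.6]
338.5 150 [68.6 27.2]
339 66 [15.7 24.5]
uh 0.08103768583110345 0.005985706204114988
[0.65682835 0.05602393 0.14206854] 0.0837449278738724
```

```bash
python3 -m creep '[[[1,-2.5,-0.4,0,0],[1,-2.5,-0.4,0,0],[1,-2.3,-0.4,0,0],[1,0,0,-2,0],[1,0,0,-3,0],[1,0,0,-3,0],[1,0,0,-2.2,0],[1,0,0,-0.5,0],[1,0,0,0,0],[0,0,0,0,0],[0,0,0,0,0],[0,0,0,0,0],[0,0,0,0,0],[0,0,0,0,0],[0,0,0,0,0],[0,0,0,0,0],[0,0,0,0,0]]]' 15
```

```text
time: 7.15
ee_pos: [0.5844, 0.0447, 0.035]
orientation: [[-0.925, -0.379, 0.0], [-0.379, 0.925, 0.001], [-0.001, 0.001, -1.0]]
ft_force: [-0.3, 2.9, 4.0]
opening: 0.0418
grasp_force: 15.0
```

Shut: opening is 41.8 mm at 15 N. Release, rise, and re-measure the aligned hole from the same viewpoint.

```bash
python3 -m creep '[[[1,0,0,0,0],[1,0,0,0,0],[1,0,0,0,0],[1,0,0,0,0],[1,0,0,3,0],[1,0,0,4,0],[1,0,0,4,0],[1,2.4,1,0,0],[1,2.4,1,0,0],[1,2.4,1,0,0],[1,0,0,0,0],[1,0,0,0,0],[1,0,0,0,0]]]'
python3 - <<'E'
from h import *
im=arm.get_image("wrist"); save(im,"w4.png",(200,0,400,220),2.7)
for q,z in [("upper_hole",.046),("lower_hole",.03),("pinch_point",.036)]:
    print(q,[(x,np.round(at_z(im,x[0],x[1],z),4)[:2].tolist()) for x in marks("wrist",q)])
print(np.round(proj(im,[.6195,.0585,.046]),1), arm.observe()["ee_pos"])
E
```

```text
time: 8.23
ee_pos: [0.6552, 0.074, 0.1439]
orientation: [[-0.925, -0.38, -0.002], [-0.38, 0.925, -0.0], [0.002, 0.001, -1.0]]
ft_force: [0.8, -0.9, -0.6]
opening: 0.0882
grasp_force: 0.0
upper_hole [((272.6, 163.9, 0.62), [0.6196, 0.0582])]
lower_hole [((277.2, 160.3, 0.7), [0.6182, 0.0612])]
pinch_point [((169.0, 394.4, 0.97), [0.8527, 0.0511]), ((274.1, 103.0, 0.74), [0.5817, 0.0437])]
[273.1 163.9] [0.65549849 0.07376935 0.14462474]
```

View pics/w4.png

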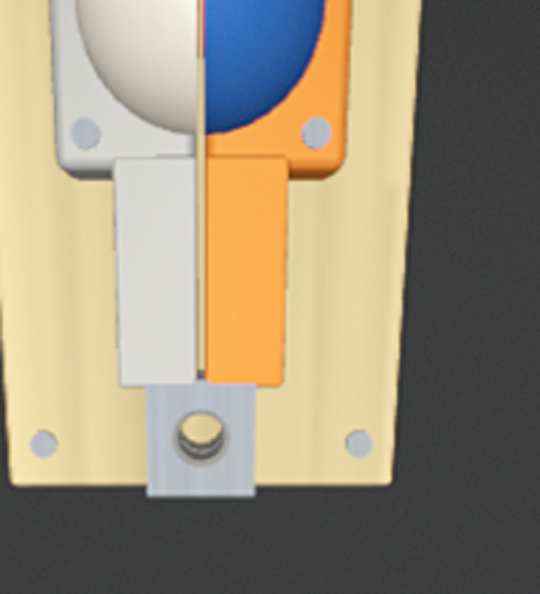

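Shut with the seam closed and the holes aligned; the upper hole is at about (274.4,161.5) in the full picture, roughly (0.619, 0.058). Now to the pin, with the same viewing geometry.

```bash
python3 -m creep '[[[1,-1,-2,0.5,0],[1,-1.6,-3.3,0.5,0],[1,-1.6,-3.3,0.5,0],[1,-1.6,-3.3,0.5,0],[1,-1.6,-3.3,0.5,0],[1,-1.6,-3.3,0.5,0],[1,-1.6,-3.3,0,0],[1,-1.6,-3.3,0,0],[1,-1.6,-3.3,0,0],[1,-1.6,-3.3,0,0],[1,-1.3,-2.5,0,0],[1,-0.7,-1,0,0],[1,0,0,0,0],[1,0,0,0,0],[1,0,0,0,0]]]'
python3 - <<'E'
from h import *
im=arm.get_image("wrist"); save(im,"w5.png"); 
for q,z in [("pin_shoulder",.04),("pin",.006),("pin_stand",0)]:
    print(q,[(x,np.round(at_z(im,x[0],x[1],z),4)[:2].tolist()) for x in marks("wrist",q)])
print([np.round(np.array(r["box"])*[560,420,560,420],1).tolist() for r in arm.look_for("wrist","pin")[:2]])
g=im["img"].astype(int); m=((g[:,:,0]>110)&(g[:,:,1]<60)&(g[:,:,2]<60)).astype(np.uint8)
n,_,st,c=cv2.connectedComponentsWithStats(m)
for i in range(1,n):
    if st[i,4]>60: print(st[i],c[i],at_z(im,*c[i],.06))
print(arm.observe()["ee_pos"])
E
```

```text
time: 9.68
ee_pos: [0.4826, -0.2766, 0.1747]
orientation: [[-0.925, -0.38, 0.0], [-0.38, 0.925, 0.001], [-0.0, 0.001, -1.0]]
ft_force: [0.3, 1.0, 0.1]
opening: 0.0881
grasp_force: 0.0
pin_shoulder [((275.0, 168.3, 0.62), [0.4554, -0.2871])]
pin []
pin_stand []
[[273.2, 171.9, 28.4, 37.2]]
[261 155  23  14 112] [271.99107143 159.98214286] [ 0.44725773 -0.29288758  0.06      ]
[222 307  11  12  82] [227.14634146 312.29268293] [ 0.58357006 -0.27896235  0.06      ]
[ 0.48281655 -0.27675841  0.17468736]
```

View pics/w5.png

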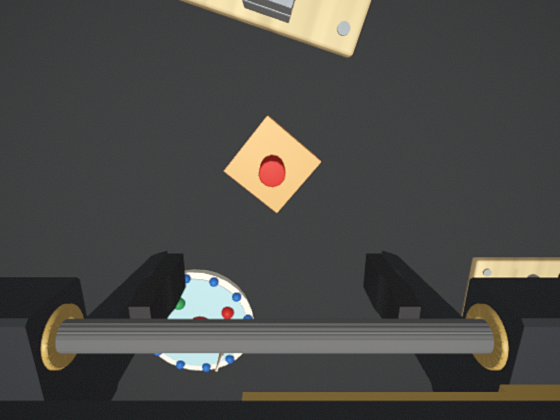

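The red head's top disc is at (272,171); the block's top corners centre on (272.5,165).

Run:
```python
from h import *
im=arm.get_image("wrist")
print(at_z(im,272,171,.074),at_z(im,272.5,165,.04),np.linalg.norm(at_z(im,258.5,171,.074)-at_z(im,285.5,171,.074)))
t=arm.get_image("top"); print(at_z(t,383.5,236.8,.074))
```

```text
[ 0.45271792 -0.29089743  0.074     ] [ 0.45383809 -0.29023523  0.04      ] 0.01918813778658047
[ 0.45300708 -0.28902487  0.074     ]
```

```bash
python3 -m creep '[[[0.7,-1.5,-0.7,0,0],[0.7,-1.5,-0.7,0,0],[0.7,0,0,-3,0],[0.7,0,0,-3.5,0],[0.7,0,0,-3.2,0],[0.7,0,0,-1.5,0],[0.7,0,0,-0.5,0],[0.7,0,0,0,0],[0,0,0,0,0],[0,0,0,0,0],[0,0,0,0,0],[0,0,0,0,0],[0,0,0,0,0],[0,0,0,0,0],[0,0,0,0,0],[0,0,0,0,0],[0,0,0,0,0]]]' 25
```

```text
time: 11.45
ee_pos: [0.4524, -0.292, 0.058]
orientation: [[-0.925, -0.38, 0.0], [-0.38, 0.925, -0.0], [-0.0, -0.0, -1.0]]
ft_force: [-0.4, 1.3, 3.6]
opening: 0.0189
grasp_force: 25.0
```

```bash
python3 -m creep '[[[0,0,0,2,0],[0,0,0,3.5,0],[0,0,0,3.5,0],[0,0.7,1.5,0,0],[0,1.5,3.1,0,0],[0,1.5,3.1,0,0],[0,1.5,3.1,0,0],[0,1.5,3.2,0,0],[0,1.5,3.2,0,0],[0,1.5,3.2,0,0],[0,1.5,3.2,0,0],[0,1.5,3.2,0,0],[0,1.5,3.2,0,0],[0,1.4,3.0,0,0],[0,0.7,1.5,0,0],[0,0.3,0.4,0,0],[0,0,0,0,0],[0,0,0,0,0]]]'
python3 -m creep '[[[0,0,0,-1.5,0],[0,0,0,-1.5,0],[0,0,0,0,0],[0,0,0,0,0],[0,0,0,0,0]]]'
python3 - <<'E'
from h import *
im=arm.get_image("wrist"); a=im["img"][100:370,170:390,::-1]
im2=arm.get_image("side"); u=proj(im2,[.619,.058,.06]).astype(int); print(u)
b=im2["img"][u[1]-55:u[1]+45,u[0]-50:u[0]+50,::-1]
a=cv2.resize(a,(440,540),interpolation=cv2.INTER_CUBIC);b=cv2.resize(b,(350,350),interpolation=cv2.INTER_CUBIC); c=np.zeros((540,790,3),np.uint8);c[:,:440]=a;c[:350,440:]=b
cv2.imwrite("pics/w6.png",c); print(arm.observe()["ee_pos"],arm.observe()["ft_force"])
E
```

```text
time: 12.95
ee_pos: [0.6178, 0.0565, 0.1472]
orientation: [[-0.925, -0.38, -0.001], [-0.38, 0.925, -0.0], [0.001, -0.0, -1.0]]
ft_force: [0.4, 0.1, -0.8]
opening: 0.0189
grasp_force: 25.0
time: 13.37
ee_pos: [0.6184, 0.056, 0.1184]
orientation: [[-0.926, -0.378, 0.0], [-0.378, 0.926, -0.0], [-0.0, -0.0, -1.0]]
ft_force: [0.5, -0.3, -0.5]
opening: 0.0193
grasp_force: 25.0
[285 188]
[0.61891266 0.05648171 0.11890331] [-0.07818275  0.33928208 -0.56956948]
```

View pics/w6.png

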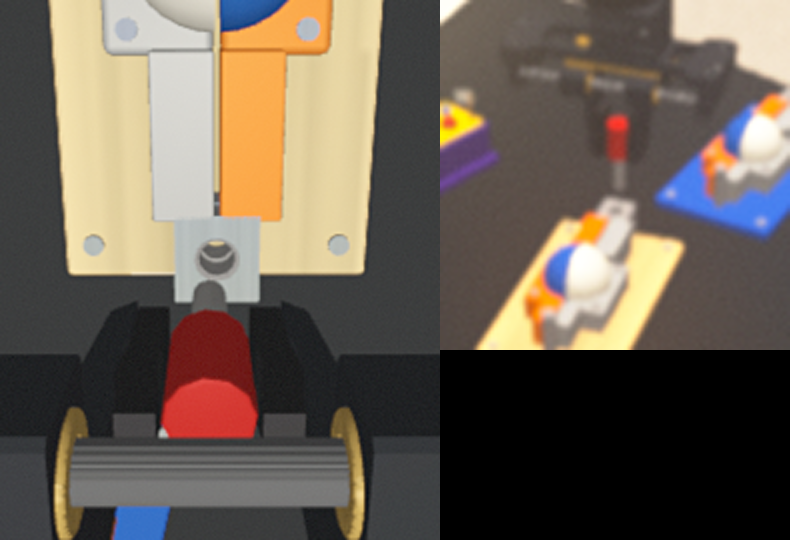

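The pin hangs just above the lug: foot near edge at crop (210,280), i.e. (275,240) full; hole centre at crop (216.5,258), i.e. (278.2,229). I'll compare both in the same camera.

Run:
```python
from h import *
im=arm.get_image("wrist"); p=np.array(arm.observe()["ee_pos"]); t=np.radians(22.35); X=np.array([np.cos(t),np.sin(t),0]);Y=np.array([-np.sin(t),np.cos(t),0])
h=at_z(im,278.2,229,.046); print("hole",h)
zf=p[2]-.052
for r in (.003,.004,.005):
    f=at_z(im,275,240,zf)+r*X; d=h-f; print("foot",f,"d along X,Y mm",d@X*1e3,d@Y*1e3,"world",d[:2]*1e3)
# head top ellipse centre
q=proj(im,[p[0],p[1],zf]); print("tcp-axis foot px",q, proj(im,[p[0],p[1],zf+.068]))
# hole from side+top
print(np.round(proj(im,[.6195,.0592,.046]),1), p)
```

```text
hole [0.61835187 0.05898876 0.046     ]
foot [0.6212388  0.05786425 0.06684865] d along X,Y mm -2.242443713261838 2.1378309478087845 world [-2.88692626  1.124514  ]
foot [0.62216367 0.05824451 0.06684865] d along X,Y mm -3.2424437132618475 2.137830947808786 world [-3.81180449  0.74425059]
foot [0.62308855 0.05862478 0.06684865] d along X,Y mm -4.242443713261855 2.137830947808793 world [-4.73668272  0.36398717]
tcp-axis foot px [274.66559814 240.56510363] [274.71814153 305.39658458]
[277.8 230.6] [0.61887744 0.05667641 0.11884865]
```

```bash
python3 -m creep '[[[0,-0.3,0.1,0,0],[0,0,0,-0.8,0],[0,0,0,-0.8,0],[0,0,0,0,0],[0,0,0,0,0],[0,0,0,0,0]]]'
python3 - <<'E'
from h import *
im=arm.get_image("wrist"); g=cv2.cvtColor(im["img"],cv2.COLOR_RGB2GRAY); p=arm.observe()["ee_pos"]; print(p)
print(proj(im,[.6183,.0590,.046]),proj(im,[p[0],p[1],p[2]-.052]))
print(g[218:264:2,254:302:2])
E
```

```text
time: 14.02
ee_pos: [0.6151, 0.0582, 0.1013]
orientation: [[-0.925, -0.38, -0.001], [-0.38, 0.925, 0.0], [0.001, 0.0, -1.0]]
ft_force: [0.3, 0.2, 0.0]
opening: 0.0194
grasp_force: 25.0
[0.61533576 0.05817138 0.10164492]
[273.42038835 243.51180953] [274.00368634 241.15481374]
[[205 206 205 205 206 205 205 206 195  91 100 174 180 180 180 180 180 179
  179 179 178 179 178 180]
 [191 194 191 191 190 189 187 189 189 184 182 188 191 190 191 188 191 192
  193 190 192 193 177 178]
 [187 191 187 185 187 185 184 185 187 191 189 185 185 184 187 183 187 188
  189 185 186 189 181 181]
 [187 191 188 188 186 186 183 185 187 190 189 186 186 184 186 183 188 187
  189 186 186 196 213 212]
 [187 190 188 186 186 185 184 184 187 190 189 187 186 184 186 182 187 187
  189 186 187 199 211 211]
 [188 191 189 186 186 185 183 185 188 190 189 187 186 185 186 183 187 187
  190 186 186 200 212 212]
 [187 190 188 187 184 185 183 185 188 191 189 188 186 185 186 183 187 188
  188 185 186 199 212 212]
 [187 190 187 185 186 184 185 183 164 165 166 168 183 186 186 183 186 186
  189 186 186 200 212 211]
 [187 190 188 18
[... 799 characters left out ...]
88 187 183 184 168 117  91  94  95  93  89  92  88 109 185 184 186
  188 185 189 123  53  57]
 [185 189 187 183 185 185 115  91  93  96  93  91  92  90 101 187 186 187
  189 185 191 108  59  62]
 [127 191 187 183 183 187 115  91  97  82  89  92  93  91 100 187 185 185
  188 186 151  23  29  26]
 [104 191 186 183 186 191  95  65  56  48  50  52  52  57  73 188 187 186
  188 186 145  23  32  27]
 [105 191 187 186 135  74  46  53  53  55  51  53  51  50  47  82 165 192
  189 186 146  18  32  30]
 [105 191 189 153  46  47  54  50  49  53  53  53  51  47  46  50  56 123
  193 188 145  21  25  27]
 [105 193 179  53  50  52  50  51  49  50  51  51  51  50  50  53  49  44
  109 190 144  17  27  30]]
```

Hole and pin axis agree within about a millimetre in the picture (hole centre ~(273.5,243), foot ~(274,243)). Descend gently, watching the force.

```bash
python3 -m creep '[[[0,0,0,-0.3,0],[0,0,0,-0.3,0],[0,0,0,-0.3,0],[0,0,0,0,0],[0,0,0,0,0]]]'
```

```text
time: 14.48
ee_pos: [0.615, 0.0582, 0.0923]
orientation: [[-0.925, -0.38, -0.001], [-0.38, 0.925, 0.0], [0.001, 0.0, -1.0]]
ft_force: [0.6, -0.2, -1.1]
opening: 0.0193
grasp_force: 25.0
```

```bash
python3 -m creep '[[[0,0,0,-0.3,0],[0,0,0,-0.3,0],[0,0,0,-0.3,0],[0,0,0,-0.3,0],[0,0,0,-0.2,0],[0,0,0,0,0],[0,0,0,0,0]]]'
```

```text
time: 15.07
ee_pos: [0.6152, 0.0582, 0.0785]
orientation: [[-0.925, -0.38, -0.0], [-0.38, 0.925, 0.0], [0.0, 0.0, -1.0]]
ft_force: [-0.2, 0.2, -1.1]
opening: 0.0193
grasp_force: 25.0
```

```bash
python3 -m creep '[[[0,0,0,-0.3,0],[0,0,0,-0.3,0],[0,0,0,-0.3,0],[0,0,0,-0.2,0],[0,0,0,-0.2,0],[0,0,0,0,0],[0,0,0,0,0]]]'
```

```text
time: 15.65
ee_pos: [0.6151, 0.0582, 0.0655]
orientation: [[-0.925, -0.38, -0.0], [-0.38, 0.925, 0.0], [0.0, 0.0, -1.0]]
ft_force: [-0.2, 0.3, -1.0]
opening: 0.0194
grasp_force: 25.0
```

```bash
python3 -m creep '[[[0,0,0,-0.1,0],[0,0,0,-0.1,0],[0,0,0,0,0],[0,0,0,0,0]]]'
```

```text
time: 15.98
ee_pos: [0.6155, 0.0581, 0.0641]
orientation: [[-0.925, -0.38, 0.001], [-0.38, 0.925, -0.0], [-0.0, -0.0, -1.0]]
ft_force: [-0.6, -0.3, 0.5]
opening: 0.0192
grasp_force: 25.0
```

```bash
python3 -m creep '[[[0,0,0,-0.1,0],[0,0,0,0,0],[0,0,0,0,0]]]'
```

```text
time: 16.23
ee_pos: [0.6156, 0.0581, 0.0639]
orientation: [[-0.925, -0.38, 0.001], [-0.38, 0.925, -0.0], [-0.001, -0.0, -1.0]]
ft_force: [-3.5, -0.3, 8.2]
opening: 0.019
grasp_force: 25.0
```

The head is seated: contact of 8 N at the expected height. Release, rise, and look.

```bash
python3 -m creep '[[[0.2,0,0,0.1,0],[0.35,0,0,0,0],[0.5,0,0,0,0],[0.6,0,0,0,0],[0.6,0,0,0,0],[0.6,0,0,0,0],[0.6,0,0,1.5,0],[0.6,0,0,3,0],[0.6,0,0,3,0],[1,3.0,1.2,0.5,0],[1,3.0,1.2,0,0],[1,0,0,0,0],[1,0,0,0,0],[1,0,0,0,0]]]'
python3 - <<'E'
from h import *
im=arm.get_image("wrist"); a=im["img"][0:280,140:420,::-1]
im2=arm.get_image("side"); u=proj(im2,[.605,.055,.05]).astype(int)
b=im2["img"][u[1]-40:u[1]+40,u[0]-40:u[0]+40,::-1]
f=lambda i,n:cv2.resize(i,(n,n),interpolation=cv2.INTER_CUBIC); c=np.zeros((450,795,3),np.uint8);c[:,:450]=f(a,450);c[:345,450:]=f(b,345)
cv2.imwrite("pics/w7.png",c); print(arm.observe()["ee_pos"],marks("wrist","pin_shoulder"),[np.round(at_z(im,m[0],m[1],.046),4) for m in marks("wrist","pin_shoulder")])
E
```

```text
time: 17.4
ee_pos: [0.6743, 0.0821, 0.1427]
orientation: [[-0.925, -0.38, -0.002], [-0.38, 0.925, -0.0], [0.002, 0.001, -1.0]]
ft_force: [-0.0, -0.5, 0.1]
opening: 0.0838
grasp_force: 0.0
[0.67405089 0.08189381 0.14303448] [(273.9, 132.4, 0.79), (303.1, 77.6, 0.34)] [array([0.6184, 0.059 , 0.046 ]), array([0.5793, 0.0633, 0.046 ])]
```

View pics/w7.png

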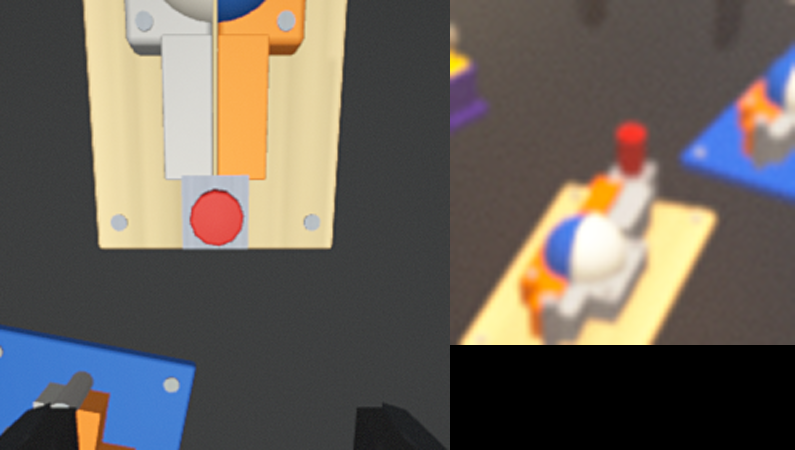

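The red head sits on the upper lug, at wrist crop (216,217), and the jig is shut. Now the final pinch.

```bash
python3 -m creep '[[[1,-3.1,-1.3,0,0],[1,-3.1,-1.3,0,0],[1,-2.9,-1.15,0,0],[1,0,0,0,0],[1,0,0,-2.5,0],[1,0,0,-3,0],[1,0,0,-3,0],[1,0,0,-1.8,0],[1,0,0,-0.5,0],[1,0,0,0,0],[1,0,0,0,0],[1,0,0,0,0]]]' 40
```

```text
time: 18.6
ee_pos: [0.5857, 0.0445, 0.0375]
orientation: [[-0.925, -0.38, 0.003], [-0.38, 0.925, -0.0], [-0.003, -0.002, -1.0]]
ft_force: [-0.2, -0.6, -0.1]
opening: 0.0884
grasp_force: 0.0
```

```bash
python3 -m creep '[[[1,-0.25,0,-0.3,0],[1,0,0,0,0],[0,0,0,0,0],[0,0,0,0,0],[0,0,0,0,0],[0,0,0,0,0],[0,0,0,0,0],[0,0,0,0,0],[0,0,0,0,0],[0,0,0,0,0],[0,0,0,0,0],[0,0,0,0,0],[0,0,0,0,0]]]' 40
python3 - <<'E'
from h import *
im=arm.get_image("side"); g=im["img"].astype(int); p=proj(im,[.6184,.059,.063]).astype(int); w=g[p[1]-12:p[1]+13,p[0]-12:p[0]+13]
m=(w[:,:,0]>100)&(w[:,:,1]<60)&(w[:,:,2]<60); print(p,m.sum(),np.argwhere(m).mean(0)-12 if m.any() else None)
s=arm.observe(); print(s["ee_pos"],s["opening"],s["grasp_force"],s["ft_force"])
E
```

```text
time: 19.68
ee_pos: [0.5822, 0.0437, 0.0327]
orientation: [[-0.925, -0.379, 0.001], [-0.379, 0.925, -0.001], [-0.0, -0.001, -1.0]]
ft_force: [1.9, -5.1, -2.7]
opening: 0.0414
grasp_force: 40.0
[285 187] 0 None
[0.58215264 0.04377646 0.03268433] 0.04132265746674758 40.00349518842995 [ 1.34620503 -4.23224254 -1.85813351]
```

Squeezing at 40 N with an opening of 41.3 mm; wrist forces are small, so nothing else is being pressed.

```bash
python3 -c "
from workcell import arm
print(arm.job_done())"
```

```text
the job is handed in; nothing more can be done
None
```

I swung the jig shut and pushed the pin down until its red head sat on the upper lug. I handed in at about 20 s, still pinching both arms at 40 N; the pin was last seen seated just before that pinch, because my final camera check found no red where the head should be, probably because the gripper hid it.

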